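# Zero a burr mill and set its gap

## Robot

A 6-joint arm with a two-finger parallel gripper is mounted at the origin on the work surface. World frame = base frame: x ahead of the robot, y to its left, z up, the work surface at z = 0. Lengths are in mm, angles in rad, forces in N, time in s.
With the tool pointing down it reaches from about 275 to 750 mm from the base axis. Payload 10.2 kg.
Tool frame: the origin (TCP) lies between the finger pads, 19 mm behind the fingertips; this is the grasp point; z points along the fingers, y is the line along which they close (so a half turn about z gives the same grasp; the last joint's range is limited). The gripper opens to 85 mm and grips with 20 to 120 N. Pads are 22 mm wide; open, the fingers measure 114 mm over their backs; the gripper's body (76 mm by 85 mm) begins 54 mm behind the grasp point. The pads swing forward as they close: fully open they stand 13 mm farther back than shut.
Start: joints at [1, 0.313, 1.498, -0, 1.331, -0.223], TCP at [178.949, 493.567, 249.994] pointing down, gripper open.
Joint ranges: [-2.94, 2.94], [-0.97, 2.17], [0.19, 2.56], [-1.23, 4.37], [0.02, 3.11], [-2.88, 2.88]. Speed limits (rad/s): [2.39, 2.39, 3.01, 3.14, 3.14, 3.14].

## Interface

Orientations are given as a unit quaternion [w, x, y, z].
In Python, from rig import readout, cams, order gives the robot as it stands.
- The arm moves only by the shell command python3 -m handwheel 'ROWS' [OPENING] [FORCE]. ROWS is a JSON list of rows, 1 to 8 of them, each of 6 numbers: dx, dy, dz in mm, then a rotation vector rx, ry, rz in rad; each row is the pose to reach, as a shift and turn from the pose commanded when the command began, along the tool's axes at that moment; what a row does not reach only later rows make up. A row lasts 1/10 s, in which the tool goes at most 50 mm and 0.15 rad, less where a joint would pass 70% of its speed; a pose out of reach is approached as far as the arm can. OPENING is the opening from 0.0 (shut) to 1.0 (fully open), set as the command begins (- or left out keeps the last). The fingers move at their own pace and stop on an object; FORCE is the grip in N (left out, the last holds). Time passes only in rows, so rows that do not move let the fingers close. It prints the time, the measured TCP pose, the force, the opening and the grip force at its end.
- readout.sense(): the state, without advancing time (a new reading comes with each control period).
- cams.capture(name): name is "scene" or "top"; returns (picture, depth): 480x640x3 uint8, red, green, blue; 480x640 float32, mm along the optical axis (not along the pixel's ray), 0 where there is no reading.
- cams.calibration(name): a dict with "fx", "fy", "cx", "cy" (pixels), "position" and "attitude" of the camera in the world. Camera axes: x right, y down, z forward; pixel columns grow to the right and rows downward; lengths in mm; the calibration is good to about 2 mm. A picture is of the moment at which its call begins. calibration takes no time and is no camera call.
- order.finish_job(): hands the job in; it is judged then, once.
Trained networks look in the newest picture that a camera, given by its name, has taken for a name from the list of things; names that differ only in an ending like _2 or _b are one class to them, and where a whole thing is asked for, a point or a joint stands for the part that bears it (a point fixed in the world has none). Each returns a list of dicts, best first, with "p" (0 to 1); they miss things now and then, are a little off and sometimes report something else, mostly with a low value. They report only what shows in the picture. A call takes as long as a camera call. They do not tell look-alikes from the thing itself.
- cams.trace(target, camera): "pixels" (480x640 bool, what is visible of it) and "bbox" ([left, top, right, bottom] in pixels, round what is visible of it).
- cams.spot_point(target, camera): "uv" ([column, row] in pixels: a listed point, or the origin of a listed thing).
The state is a dict: "time_s": time; "joints": joint angles; "dq": joint speeds; "tau": joint torques, N m; "eef_pos": TCP position; "ee_rot": TCP orientation; "force": force on the tool from outside, world axes, zero at the start; "wrist_torque": the same for the moment, N m; "grip_width": opening from 0.0 (shut) to 1.0 (fully open); "grip_force": force on a finger pad.
Only numpy, scipy, OpenCV 4.12 (cv2) and the standard library are available. Lean on these libraries where they do the work, as an engineer would, in place of code of your own. Each camera call takes 0.05 s, during which the arm holds its last target. There are 200 camera calls.

## Task

Set the grind on the red hand mill: screw the black knob in (clockwise from above) until the upper burr has bottomed on the lower burr, gently, without over-tightening, then back it off by a quarter of a turn and let go. Leave the other things on the table where they are.

Things in the scene. Friction and masses are not known exactly. Their poses are not given: they have to be found in the camera images.
- mill: fixed red hand mill, 130 x 160 mm base, two steel posts along its y axis carrying a red bridge 70 x 152 mm whose top is 130 mm up; origin under the base's centre on the table, z up. The knob sits above the bridge, on the mill's vertical axis
- knob: black knob: skirt 54 mm wide, 8 mm thick, under an upright grip bar 50 mm long (its x axis; white mark on the +x end), 14 mm wide, 38 mm tall. Origin: under the skirt, on the screw's axis. Clockwise from above sinks it 10 mm a turn. Runs at 0.03 N m; snug on the stop is 0.2 N m, 0.3 is too tight. Let go there, it springs back to 2 to 4 degrees past first touch
- knob_grip (a point): point on the knob's axis to put the TCP for a grasp of the bar from above: 12 mm below the bar's top, 26 mm above the skirt's top. x axis along the bar
- spindle: steel upper burr (48 mm wide) on the screw's shaft, in the open between the posts; rises and sinks with the knob, does not turn. Origin: centre of its flat underside, z up. It starts 1.5 to 5.1 mm above the lower burr (0.15 to 0.51 turn)
- lower_burr: fixed dark steel lower burr (54 mm wide) under the upper one, on an aluminium pedestal; its height differs by up to 0.8 mm from mill to mill. Origin: centre of its top face, z up
- hopper: loose glass jar with black cap, 72 mm wide, 105 mm tall, beside the mill; origin under its centre
- drawer_cup: loose open steel cup, 68 mm wide, 60 mm tall, beside the mill; origin under its centre
- brush: loose brush 150 mm long lying on the table on the mill's robot side; origin under its middle
- mug: loose blue mug, 80 mm wide, 90 mm tall; origin under its centre
- bowl: loose white bowl, 120 mm wide, 55 mm tall; origin under its centre
- spoon: loose spoon 170 mm long lying beyond the mill; origin under its middle
- tin: loose green tin, 74 mm wide, 100 mm tall, to the right of the mill; origin under its centre
- spatula: loose wooden spatula 240 mm long on the left; origin under its middle
There are look-alikes about, which are no part of the job. Of the things shaped like the mill, the red one is meant.

How it is judged (in metres and radians):
On the way:
1. the upper burr is screwed down onto the lower burr: they press on each other with more than 65 N (contact force between spindle and lower_burr above 65 N), for 0.1 s.
At the end, for the whole second after the job is handed in: the knob is a quarter of a turn back from the bottom: the upper burr stands 2.5 mm (2.0 to 3.0 mm) above the lower burr, which is 72 to 108 degrees of the knob, and the knob is at rest and released (z of spindle in the frame of lower_burr between 0.002 and 0.003 m and angular speed of knob below 0.1 rad/s); the robot touches nothing.
It fails at once if over-tightened: the burrs press on each other with more than 190 N (contact force between spindle and lower_burr above 190 N).
It fails at once if another thing on the table is shifted by more than 20 mm (distance of any of hopper, drawer_cup, brush, mug, bowl, spoon, tin, spatula from where it was at the start of the episode above 0.02 m).
It also fails if it takes over 72 s, if anything falls off the work surface, if the arm or the gripper's body presses on something with over 40 N, if the wrist force passes 120 N, or if a joint passes its speed limit or range.

## Working session

There is one attempt and no reset: what is moved stays moved. The work goes in short steps, Python scripts to look and compute and a shell command to move; the robot and the scene stay as the last step left them, time stands still between calls to the robot, and variables do not carry over. Pictures are saved under pics/ and viewed, at most 10 in all, crops included, and the job is handed in when it is done.

```bash
ls; mkdir -p pics
python3 - <<'E'
from rig import readout, cams, order
import cv2,numpy as np
print(readout.sense())
for n in("scene","top"):
    p,d=cams.capture(n); cv2.imwrite(f"pics/{n}0.png",p[:,:,::-1]); np.save(f"{n}_d.npy",d)
    print(n,cams.calibration(n))
    for t in("mill","knob_grip","knob","spindle","lower_burr"):
        print(t,[(np.round(r["uv"],1),round(r["p"],2)) for r in cams.spot_point(t,n)])
E
```

```text
pics
{'time_s': 0.0, 'joints': array([ 9.99575009e-01,  3.13442797e-01,  1.49847827e+00,  3.23300966e-05,
        1.33103299e+00, -2.23385265e-01]), 'dq': array([ 3.45239341e-04,  7.04306135e-04,  4.57867100e-04, -8.64723998e-05,
       -3.23121496e-03, -1.08948574e-03]), 'tau': array([ 2.02482486e-03, -4.12233567e+01, -2.59766400e+01,  1.02347417e-04,
        3.73996503e-03, -2.05337614e-06]), 'eef_pos': array([178.80962387, 493.34060214, 249.42325471]), 'ee_rot': array([-2.77863872e-04,  1.73046339e-01,  9.84913448e-01, -6.21607264e-04]), 'force': array([-0.26703006,  0.22878627,  0.23572636]), 'wrist_torque': array([ 0.00979784, -0.02715341, -0.00259184]), 'grip_force': 0.0, 'grip_width': 1.0010807715032122}
scene {'fx': 597.7961420538105, 'fy': 597.7961420538105, 'cx': 325.63365251640886, 'cy': 237.24506322016367, 'position': array([1621.53396823,   37.43831739, 1122.3109386 ]), 'attitude': array([-0.28602661,  0.64119594,  0.64703877, -0.29731696])}
mill [(array([327.9, 273. ]), 0.85), (array([236. , 357.6]), 0.75), (array([394.9, 222.2]), 0.7)]
knob_grip [(array([225.3, 303.7])
[... 306 characters left out ...]
er_burr [(array([326.7, 258.9]), 0.68)]
top {'fx': 555.0766374127597, 'fy': 555.0766374127597, 'cx': 327.2024817108701, 'cy': 237.9841273938687, 'position': array([ 394.19261344,   -2.19924579, 1374.61431774]), 'attitude': array([ 0.03553109, -0.70358326,  0.70836445, -0.04390835])}
mill [(array([313. , 260.1]), 0.95), (array([393.4, 155. ]), 0.76), (array([229.4, 353.3]), 0.72)]
knob_grip [(array([215.4, 360.5]), 0.82), (array([315.8, 255.5]), 0.75), (array([403.8, 130.7]), 0.56)]
knob [(array([219.8, 356.4]), 0.97), (array([315.5, 255.8]), 0.96), (array([401.7, 136. ]), 0.8), (array([303.7, 305.3]), 0.26)]
spindle [(array([223.4, 354.6]), 0.64), (array([314.5, 258.3]), 0.59)]
lower_burr []
```

View pics/scene0.png

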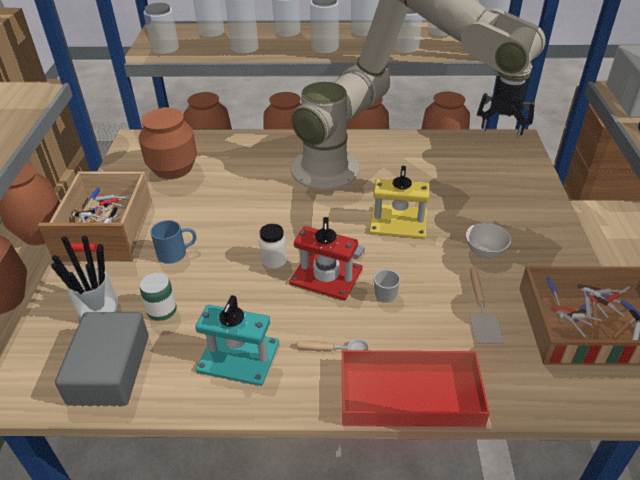

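View pics/top0.png

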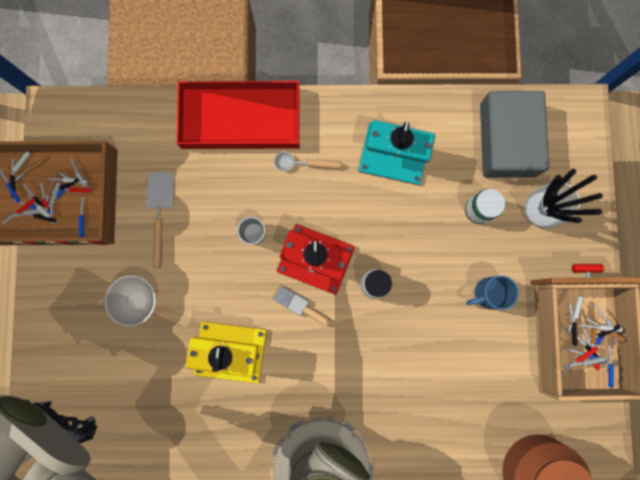

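The scene picture shows the red mill at about (325,265), with its knob at (325,230). In the top picture its knob is at (316,254). The yellow and teal mills are the look-alikes.

```bash
cat > h.py <<'E'
import numpy as np,cv2
from scipy.spatial.transform import Rotation as R
from rig import readout,cams,order
def rot(q): return R.from_quat(np.roll(q,-1)).as_matrix()
def ray(n,uv):
    c=cams.calibration(n);d=np.array([(uv[0]-c["cx"])/c["fx"],(uv[1]-c["cy"])/c["fy"],1.])
    return c["position"],rot(c["attitude"])@d
def tri(a,b):
    p,d=ray("scene",a);q,e=ray("top",b)
    s=np.linalg.lstsq(np.c_[d,-e],q-p,rcond=None)[0]
    x,y=p+s[0]*d,q+s[1]*e
    return (x+y)/2,np.linalg.norm(x-y)
def cloud(n,d,l,t,r,b):
    v,u=np.mgrid[t:b,l:r];z=d[t:b,l:r]
    c=cams.calibration(n)
    P=np.stack([(u-c["cx"])/c["fx"]*z,(v-c["cy"])/c["fy"]*z,z],-1)
    return P@rot(c["attitude"]).T+c["position"]
E
python3 - <<'E'
from h import *
np.set_printoptions(suppress=True,precision=1)
print("grip",tri((324.9,226.2),(315.8,255.5)));print("knob",tri((323.7,234),(315.5,255.8)));print("mill",tri((327.9,273),(313,260.1)))
for n,b in(("top",(295,230,340,285)),("scene",(305,210,350,250))):
    d=np.load(n+"_d.npy");P=cloud(n,d,*b);z=P[...,2]
    print(n,np.percentile(z,[1,50,90,97,99,100]))
    if n=="top":print(z[8:50:2,8:36:2].astype(int))
    for lo in (160,170):
        Q=P[(z>lo)&(z<215)]; 
        if len(Q)<4: continue
        (c,s,a)=cv2.minAreaRect(Q[:,:2].astype(np.float32));w,V=np.linalg.eigh(np.cov(Q[:,:2].T))
        print(lo,len(Q),Q.mean(0),c,s,a,"axis deg",np.degrees(np.arctan2(V[1,1],V[0,1])),np.percentile(Q[:,2],[10,50,90]))
    im=cv2.imread(f"pics/{n}0.png")
    l,t,r,bb=b if n=="top" else (285,205,375,300)
    cv2.imwrite(f"pics/{n}c.png",cv2.resize(im[t:bb,l:r],None,fx=6,fy=6,interpolation=cv2.INTER_CUBIC))
a,b=[cv2.imread(f"pics/{n}c.png") for n in("top","scene")]
o=np.zeros((570,800,3),np.uint8);o[:a.shape[0],:a.shape[1]]=a;w=b[:, :530];o[:w.shape[0],270:270+w.shape[1]]=w
cv2.imwrite("pics/both.png",o)
E
```

```text
grip (array([492.1,   8.6, 167.3]), np.float64(0.9248004746276578))
knob (array([493.5,   7.4, 143. ]), np.float64(3.224228608278762))
mill (array([493.9,  15.8,   6.5]), np.float64(1.365950402783675))
top [  -3.2  127.4  149.   185.5  187.6 1374.6]
[[ 131  133  127  128  129  132  129   12   16   11   17   14   11   15]
 [ 128  128  126  135  127  128  130  127  125  126   12   16   14   11]
 [ 128  130  127  128  128  184  182  184  137  129  129  124   14    9]
 [ 131  128  131  147  145  186  185  183  147  147  130  131  124  123]
 [ 124  131  143  146  146  185  186  183  148  144  147  132  132  124]
 [ 133  150  152  148  146  185  181  184  145  148  146  147  136  130]
 [ 131  150  145  144  148  184  183  186  145  148  151  148  125  129]
 [ 132  143  147  146  146  186  185  182  148  143  147  145  146  130]
 [ 130  148  143  146  147  183  183  185  144  148  153  142  143  130]
 [ 130  150  151  147  140  186  185  187  146  149  150  151  144  126]
 [ 133  146  149  146  144  188  188  184  148  149  146  148  126  127]
 [ 129  140  147  152  145  188  187  187  147 
[... 729 characters left out ...]
25, 9.671058654785156) (12.969381332397461, 49.30951690673828) 89.70974731445312 axis deg -179.85472454119005 [181.6 185.2 187.6]
170 160 [497.8   9.6 184.9] (497.87603759765625, 9.671058654785156) (12.969381332397461, 49.30951690673828) 89.70974731445312 axis deg 179.98150211039263 [182.1 185.2 187.6]
scene [  -7.1  123.2  148.4  182.9  185.9 1122.3]
160 113 [506.   10.5 178.9] (499.5534973144531, 10.75101375579834) (56.38270950317383, 12.34383773803711) 0.6557599902153015 axis deg 177.36624349212545 [165.7 182.4 186.2]
170 90 [504.3  10.1 182.3] (499.54583740234375, 10.79116153717041) (56.38327407836914, 12.335487365722656) 0.7692439556121826 axis deg 178.48295123160955 [175.5 183.1 186.4]
```

View pics/both.png

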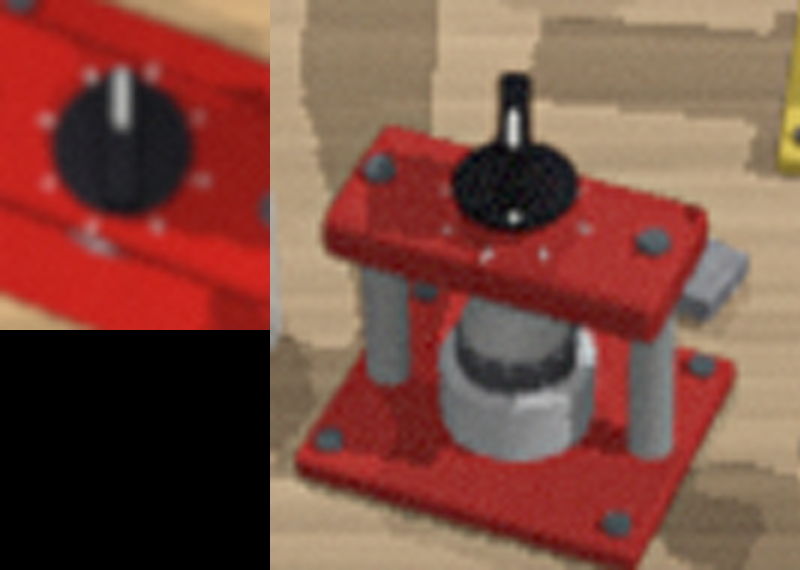

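Red knob: the bar lies along world x with the white mark toward +x. Its centre is about (497.6, 9.8) and its top is at z≈185. Next I compute the move in tool axes.

```bash
cat >> h.py <<'E'
def go(p,yaw):  # tool-frame row to reach p, pointing down, tool x at yaw deg
    s=readout.sense();A=rot(s["ee_rot"]);y=np.radians(yaw)
    B=np.array([[np.cos(y),np.sin(y),0],[np.sin(y),-np.cos(y),0],[0,0,-1]]).T
    return np.round(A.T@(np.array(p)-s["eef_pos"]),1),np.round(R.from_matrix(A.T@B).as_rotvec(),3)
E
python3 -c "
from h import *
print(go((497.7,9.8,249.5),180))"
```

```text
(array([-464.5, -346.2,    0.5]), array([-0.   , -0.   , -0.348]))
```

```bash
python3 -m handwheel '[[-35,-26,0,0,0,-0.05],[-70,-52,0,0,0,-0.1],[-105,-78,0,0,0,-0.15],[-140,-104,0,0,0,-0.2],[-175,-130,0,0,0,-0.25],[-210,-156,0,0,0,-0.3],[-245,-182,0,0,0,-0.348],[-280,-208,0,0,0,-0.348]]' 0.6; python3 -m handwheel '[[-35,-26,0,0,0,0],[-70,-52,0,0,0,0],[-105,-78,0,0,0,0],[-140,-104,0,0,0,0],[-170,-127,0,0,0,0],[-184.5,-138,0,0,0,0],[-184.5,-138,0,0,0,0],[-184.5,-138,0,0,0,0]]'
python3 -c "
from h import *
s=readout.sense();print(s['joints'],s['eef_pos'],s['wrist_torque'],s['force'],s['grip_width'])
print(go((497.7,9.8,173),180))
p,d=cams.capture('top');cv2.imwrite('pics/t1.png',cv2.resize(p[200:310,245:385,::-1],None,fx=5,fy=5))
p,d=cams.capture('scene');cv2.imwrite('pics/s1.png',cv2.resize(p[160:270,255:395,::-1],None,fx=5,fy=5))
"
```

```text
time_s: 1.4
eef_pos: [372.0, 201.0, 250.2]
ee_rot: [0.0, -0.001, 1.0, 0.0]
force: [0.8, 0.0, 0.1]
grip_width: 0.601
grip_force: 0.0
time_s: 2.2
eef_pos: [555.4, 64.9, 249.8]
ee_rot: [-0.0, -0.0, 1.0, 0.0]
force: [0.3, -0.1, 0.7]
grip_width: 0.603
grip_force: 0.0
[-9.33195672e-02  3.89134907e-01  1.39168827e+00  1.54744249e-04
  1.36151531e+00 -1.66420324e+00] [555.4318202   64.86057053 249.77062218] [ 0.01741946  0.0085178  -0.02767999] [ 0.27934207 -0.1049699   0.73076062] 0.6031507917003739
(array([ 57.7, -55.1,  76.8]), array([ 0.   , -0.001,  0.   ]))
```

Noted: the second command ran in the turned tool frame, so the tool is 79 mm off at a safe height. I'll correct that before descending.

```bash
python3 -m handwheel '[[29,-27.5,0,0,0,0],[57.7,-55.1,0,0,0,0],[57.7,-55.1,0,0,0,0],[57.7,-55.1,20,0,0,0],[57.7,-55.1,36,0,0,0],[57.7,-55.1,36,0,0,0],[57.7,-55.1,36,0,0,0]]'
python3 -c "
from h import *
print(go((497.7,9.8,173),180))
p,d=cams.capture('top');a=cv2.resize(p[200:310,270:370,::-1],None,fx=5,fy=5)
p,d=cams.capture('scene');b=cv2.resize(p[160:270,290:350,::-1],None,fx=5,fy=5)
cv2.imwrite('pics/m1.png',np.hstack([a,b]))
"
```

```text
time_s: 3.0
eef_pos: [498.3, 10.1, 214.7]
ee_rot: [0.0, -0.001, 1.0, -0.0]
force: [0.5, -0.3, 0.3]
grip_width: 0.599
grip_force: 0.0
(array([ 0.6, -0.3, 41.7]), array([-0.   ,  0.001,  0.001]))
```

View pics/m1.png

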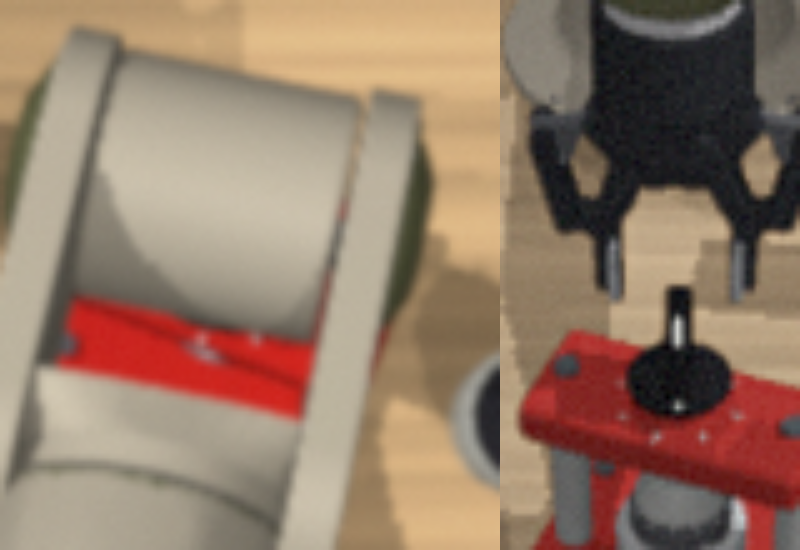

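The scene crop shows the open fingers (pads at crop x 613 and 737) centred over the bar (680) to within about 1–2 mm. Descending and closing gently.

```bash
python3 -m handwheel '[[0,0,15,0,0,0],[0,0,30,0,0,0],[0,0,41,0,0,0],[0,0,41,0,0,0]]'; python3 -m handwheel '[[0,0,0,0,0,0],[0,0,0,0,0,0],[0,0,0,0,0,0],[0,0,0,0,0,0],[0,0,0,0,0,0],[0,0,0,0,0,0],[0,0,0,0,0,0],[0,0,0,0,0,0]]' 0 30
python3 -c "
from h import *
s=readout.sense();print(s['wrist_torque'],s['force'],s['joints'][5])"
```

```text
time_s: 3.5
eef_pos: [497.8, 9.7, 172.3]
ee_rot: [-0.001, -0.0, 1.0, 0.0]
force: [-0.7, -0.5, -0.5]
grip_width: 0.6
grip_force: 0.0
time_s: 4.3
eef_pos: [498.5, 10.3, 173.9]
ee_rot: [0.001, -0.0, 1.0, 0.001]
force: [-0.7, 6.0, 4.5]
grip_width: 0.16
grip_force: 32.7
[ 0.88865422  0.0392079  -0.04455174] [-0.74392155  5.98304598  4.46921823] -1.787411737914689
```

```bash
python3 -m handwheel '[[0,0.5,0,0,0,0],[0,0.5,0,0,0,0],[0,0.5,0.1,0,0,0.06],[0,0.5,0.2,0,0,0.12],[0,0.5,0.3,0,0,0.18],[0,0.5,0.4,0,0,0.24],[0,0.5,0.48,0,0,0.3]]'
python3 -c "
from h import *
s=readout.sense();print(s['wrist_torque'],s['force'],s['joints'][5])"
```

```text
time_s: 5.0
eef_pos: [498.5, 10.4, 173.4]
ee_rot: [0.001, 0.151, 0.989, 0.0]
force: [-0.2, 5.2, 6.5]
grip_width: 0.159
grip_force: 33.2
[0.69379731 0.19807291 0.08493424] [-0.21898801  5.20330105  6.46837221] -1.484042128970716
```

```bash
cat >> h.py <<'E'
def feel(n=6):
    W=[]
    for i in range(n):
        cams.capture("scene");s=readout.sense();W.append(np.r_[s["wrist_torque"],s["force"]])
    W=np.array(W);print(round(s["time_s"],2),"tau",np.round(W[:,:3].mean(0),3),"sd",np.round(W[:,2].std(),3),"F",np.round(W[:,3:].mean(0),1),"j6",round(s["joints"][5],4),"z",np.round(s["eef_pos"],2))
E
python3 -c "
from h import *
feel(6)"
python3 -m handwheel '[[0,0,0.08,0,0,0.05],[0,0,0.16,0,0,0.1],[0,0,0.24,0,0,0.15],[0,0,0.24,0,0,0.15]]' | sed -n 4p
python3 -c "
from h import *
feel(6)"
```

```text
5.3 tau [ 0.711  0.186 -0.044] sd 0.028 F [-0.8  4.9  6.6] j6 -1.4864 z [498.46  10.43 173.38]
force: [-1.6, 5.2, 6.8]
6.0 tau [ 0.713  0.176 -0.047] sd 0.036 F [-0.7  4.9  6.2] j6 -1.3364 z [498.45  10.42 173.16]
```

```bash
python3 -m handwheel '[[0,0,0.12,0,0,0.08],[0,0,0.24,0,0,0.16],[0,0,0.38,0,0,0.24],[0,0,0.5,0,0,0.32],[0,0,0.64,0,0,0.4],[0,0,0.64,0,0,0.4]]' | sed -n 4p
python3 -c "
from h import *
feel(4)"
python3 -m handwheel '[[0,0,0.05,0,0,0.03],[0,0,0.1,0,0,0.06],[0,0,0.1,0,0,0.06]]' | sed -n 4p
python3 -c "
from h import *
feel(4)"
python3 -m handwheel '[[0,0,0.05,0,0,0.03],[0,0,0.1,0,0,0.06],[0,0,0.1,0,0,0.06]]' | sed -n 4p
python3 -c "
from h import *
feel(4)
c=cams;p,d=c.capture('scene');cv2.imwrite('pics/s2.png',cv2.resize(p[225:300,290:370,::-1],None,fx=7,fy=7,interpolation=cv2.INTER_CUBIC))"
```

```text
force: [-0.1, 5.6, 7.6]
6.8 tau [ 0.785  0.228 -0.039] sd 0.041 F [-1.1  5.1  6.9] j6 -0.9364 z [498.44  10.5  172.52]
force: [-0.4, 5.5, 6.6]
7.3 tau [ 0.792  0.251 -0.049] sd 0.028 F [-0.4  5.4  6.5] j6 -0.8764 z [498.42  10.5  172.42]
force: [-0.3, 4.4, 6.1]
7.8 tau [ 0.782  0.248 -0.057] sd 0.011 F [-0.7  5.5  6.6] j6 -0.8164 z [498.45  10.49 172.33]
```

View pics/s2.png

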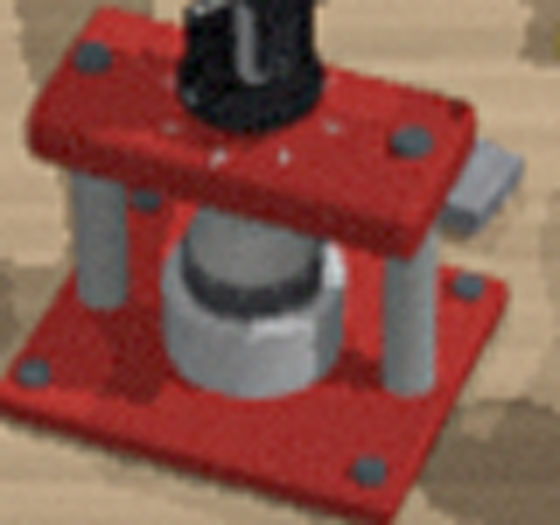

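The knob follows the gripper: the mark has swung round to crop (245,45). The burr gap is still too small to resolve in the picture. I'll continue in small steps, stopping when the torque rises.

```bash
cat > f.py <<'E'
import sys
from h import *
W=[]
for i in range(3):
    cams.calibration("top");cams.capture("top");s=readout.sense();W.append(s["wrist_torque"][2])
m=np.mean(W);print(round(s["time_s"],2),"tz",round(m,3),"j6",round(s["joints"][5],4),"z",round(s["eef_pos"][2],2),"F",np.round(s["force"],1))
sys.exit(m>0.01)
E
(python3 -m handwheel '[[0,0,0.04,0,0,0.025],[0,0,0.08,0,0,0.05]]' >/dev/null && python3 f.py && 
python3 -m handwheel '[[0,0,0.04,0,0,0.025],[0,0,0.08,0,0,0.05]]' >/dev/null && python3 f.py &&
python3 -m handwheel '[[0,0,0.04,0,0,0.025],[0,0,0.08,0,0,0.05]]' >/dev/null && python3 f.py &&
python3 -m handwheel '[[0,0,0.04,0,0,0.025],[0,0,0.08,0,0,0.05]]' >/dev/null && python3 f.py &&
python3 -m handwheel '[[0,0,0.04,0,0,0.025],[0,0,0.08,0,0,0.05]]' >/dev/null && python3 f.py &&
python3 -m handwheel '[[0,0,0.04,0,0,0.025],[0,0,0.08,0,0,0.05]]' >/dev/null && python3 f.py &&
python3 -m handwheel '[[0,0,0.04,0,0,0.025],[0,0,0.08,0,0,0.05]]' >/dev/null && python3 f.py &&
python3 -m handwheel '[[0,0,0.04,0,0,0.025],[0,0,0.08,0,0,0.05]]' >/dev/null && python3 f.py )
```

```text
8.2 tz -0.042 j6 -0.7663 z 172.27 F [0.  5.3 6.5]False
```

```bash
sed -i 's/sys.exit(m>0.01)/sys.exit(int(m>0.01))/' f.py
(python3 -m handwheel '[[0,0,0.04,0,0,0.025],[0,0,0.08,0,0,0.05]]' >/dev/null && python3 f.py && 
python3 -m handwheel '[[0,0,0.04,0,0,0.025],[0,0,0.08,0,0,0.05]]' >/dev/null && python3 f.py &&
python3 -m handwheel '[[0,0,0.04,0,0,0.025],[0,0,0.08,0,0,0.05]]' >/dev/null && python3 f.py &&
python3 -m handwheel '[[0,0,0.04,0,0,0.025],[0,0,0.08,0,0,0.05]]' >/dev/null && python3 f.py &&
python3 -m handwheel '[[0,0,0.04,0,0,0.025],[0,0,0.08,0,0,0.05]]' >/dev/null && python3 f.py &&
python3 -m handwheel '[[0,0,0.04,0,0,0.025],[0,0,0.08,0,0,0.05]]' >/dev/null && python3 f.py &&
python3 -m handwheel '[[0,0,0.04,0,0,0.025],[0,0,0.08,0,0,0.05]]' >/dev/null && python3 f.py &&
python3 -m handwheel '[[0,0,0.04,0,0,0.025],[0,0,0.08,0,0,0.05]]' >/dev/null && python3 f.py )
```

```text
8.55 tz -0.038 j6 -0.7162 z 172.2 F [-1.   5.3  6.5]
8.9 tz -0.037 j6 -0.6662 z 172.11 F [-1.3  5.7  7.7]
9.25 tz -0.03 j6 -0.6163 z 172.01 F [-1.   5.1  7.4]
9.6 tz -0.062 j6 -0.5663 z 171.94 F [-1.1  5.8  7.6]
9.95 tz -0.071 j6 -0.5163 z 171.86 F [-1.2  4.9  6.8]
10.3 tz -0.085 j6 -0.4663 z 171.78 F [-0.7  5.3  7.3]
10.65 tz -0.037 j6 -0.4163 z 171.71 F [-0.7  5.5  8. ]
11.0 tz -0.042 j6 -0.3662 z 171.62 F [-0.7  6.   7. ]
```

```bash
sed -i 's/int(m>0.01)/int(abs(m+0.045)>0.055)/;s/range(3)/range(4)/' f.py
(python3 -m handwheel '[[0,0,0.04,0,0,0.025],[0,0,0.08,0,0,0.05]]' >/dev/null && python3 f.py && 
python3 -m handwheel '[[0,0,0.04,0,0,0.025],[0,0,0.08,0,0,0.05]]' >/dev/null && python3 f.py &&
python3 -m handwheel '[[0,0,0.04,0,0,0.025],[0,0,0.08,0,0,0.05]]' >/dev/null && python3 f.py &&
python3 -m handwheel '[[0,0,0.04,0,0,0.025],[0,0,0.08,0,0,0.05]]' >/dev/null && python3 f.py &&
python3 -m handwheel '[[0,0,0.04,0,0,0.025],[0,0,0.08,0,0,0.05]]' >/dev/null && python3 f.py &&
python3 -m handwheel '[[0,0,0.04,0,0,0.025],[0,0,0.08,0,0,0.05]]' >/dev/null && python3 f.py &&
python3 -m handwheel '[[0,0,0.04,0,0,0.025],[0,0,0.08,0,0,0.05]]' >/dev/null && python3 f.py &&
python3 -m handwheel '[[0,0,0.04,0,0,0.025],[0,0,0.08,0,0,0.05]]' >/dev/null && python3 f.py )
```

```text
11.4 tz -0.052 j6 -0.3164 z 171.54 F [-0.3  6.1  6.3]
11.8 tz -0.036 j6 -0.2664 z 171.46 F [-0.5  5.4  8.2]
12.2 tz -0.084 j6 -0.2164 z 171.37 F [0.3 5.6 6.7]
12.6 tz -0.052 j6 -0.1663 z 171.32 F [-0.4  5.8  5.5]
13.0 tz -0.027 j6 -0.1164 z 171.24 F [-0.7  4.3  7.5]
13.4 tz -0.046 j6 -0.0664 z 171.15 F [-0.1  5.6  5.7]
13.8 tz -0.053 j6 -0.0164 z 171.07 F [-0.5  5.8  6. ]
14.2 tz -0.054 j6 0.0337 z 170.99 F [-0.   5.4  7.1]
```

```bash
sed -i 's/^W=\[\]/W=[readout.sense()["wrist_torque"][2]]/;s/range(4)/range(2)/;s/cams.calibration("top");//' f.py
(python3 -m handwheel '[[0,0,0.04,0,0,0.025],[0,0,0.08,0,0,0.05]]' >/dev/null && python3 f.py && 
python3 -m handwheel '[[0,0,0.04,0,0,0.025],[0,0,0.08,0,0,0.05]]' >/dev/null && python3 f.py &&
python3 -m handwheel '[[0,0,0.04,0,0,0.025],[0,0,0.08,0,0,0.05]]' >/dev/null && python3 f.py &&
python3 -m handwheel '[[0,0,0.04,0,0,0.025],[0,0,0.08,0,0,0.05]]' >/dev/null && python3 f.py &&
python3 -m handwheel '[[0,0,0.04,0,0,0.025],[0,0,0.08,0,0,0.05]]' >/dev/null && python3 f.py &&
python3 -m handwheel '[[0,0,0.04,0,0,0.025],[0,0,0.08,0,0,0.05]]' >/dev/null && python3 f.py &&
python3 -m handwheel '[[0,0,0.04,0,0,0.025],[0,0,0.08,0,0,0.05]]' >/dev/null && python3 f.py &&
python3 -m handwheel '[[0,0,0.04,0,0,0.025],[0,0,0.08,0,0,0.05]]' >/dev/null && python3 f.py )
```

```text
14.5 tz -0.054 j6 0.0842 z 170.92 F [-0.4  5.5  7. ]
14.8 tz -0.031 j6 0.1343 z 170.82 F [0.1 6.4 6.8]
15.1 tz -0.028 j6 0.1843 z 170.73 F [-0.5  5.6  7.3]
15.4 tz -0.042 j6 0.2343 z 170.67 F [0.4 6.4 6.8]
15.7 tz -0.029 j6 0.2842 z 170.59 F [0.8 6.6 6.7]
16.0 tz -0.005 j6 0.3342 z 170.51 F [0.2 6.2 7. ]
16.3 tz -0.024 j6 0.3843 z 170.44 F [-0.8  5.6  6. ]
16.6 tz -0.059 j6 0.4343 z 170.34 F [-0.4  6.   7.4]
```

```bash
(python3 -m handwheel '[[0,0,0.04,0,0,0.025],[0,0,0.08,0,0,0.05]]' >/dev/null && python3 f.py && 
python3 -m handwheel '[[0,0,0.04,0,0,0.025],[0,0,0.08,0,0,0.05]]' >/dev/null && python3 f.py &&
python3 -m handwheel '[[0,0,0.04,0,0,0.025],[0,0,0.08,0,0,0.05]]' >/dev/null && python3 f.py &&
python3 -m handwheel '[[0,0,0.04,0,0,0.025],[0,0,0.08,0,0,0.05]]' >/dev/null && python3 f.py &&
python3 -m handwheel '[[0,0,0.04,0,0,0.025],[0,0,0.08,0,0,0.05]]' >/dev/null && python3 f.py &&
python3 -m handwheel '[[0,0,0.04,0,0,0.025],[0,0,0.08,0,0,0.05]]' >/dev/null && python3 f.py &&
python3 -m handwheel '[[0,0,0.04,0,0,0.025],[0,0,0.08,0,0,0.05]]' >/dev/null && python3 f.py &&
python3 -m handwheel '[[0,0,0.04,0,0,0.025],[0,0,0.08,0,0,0.05]]' >/dev/null && python3 f.py )
```

```text
16.9 tz -0.023 j6 0.4843 z 170.28 F [0.3 7.  6.6]
17.2 tz 0.005 j6 0.5343 z 170.2 F [-0.2  5.3  6.6]
17.5 tz 0.011 j6 0.5842 z 170.14 F [0.4 5.1 6.7]
```

```bash
python3 -c "
from h import *
feel(4)"
python3 -m handwheel '[[0,0,0.02,0,0,0.015],[0,0,0.04,0,0,0.03]]' >/dev/null; python3 -c "
from h import *
feel(5)"
```

```text
17.7 tau [ 1.125  0.223 -0.037] sd 0.052 F [-0.2  6.   7.2] j6 0.5836 z [498.54  10.63 170.14]
18.15 tau [ 1.096  0.189 -0.031] sd 0.021 F [0.4 5.8 7.1] j6 0.6135 z [498.56  10.67 170.11]
```

False alarm from sensor noise, so I continue.

```bash
(python3 -m handwheel '[[0,0,0.04,0,0,0.025],[0,0,0.08,0,0,0.05]]' >/dev/null && python3 f.py && 
python3 -m handwheel '[[0,0,0.04,0,0,0.025],[0,0,0.08,0,0,0.05]]' >/dev/null && python3 f.py &&
python3 -m handwheel '[[0,0,0.04,0,0,0.025],[0,0,0.08,0,0,0.05]]' >/dev/null && python3 f.py &&
python3 -m handwheel '[[0,0,0.04,0,0,0.025],[0,0,0.08,0,0,0.05]]' >/dev/null && python3 f.py &&
python3 -m handwheel '[[0,0,0.04,0,0,0.025],[0,0,0.08,0,0,0.05]]' >/dev/null && python3 f.py &&
python3 -m handwheel '[[0,0,0.04,0,0,0.025],[0,0,0.08,0,0,0.05]]' >/dev/null && python3 f.py )
```

```text
18.45 tz 0.064 j6 0.6641 z 170.07 F [0.3 5.6 7.8]
```

```bash
python3 -c "
from h import *
feel(6);print(readout.sense()['grip_force'])"
```

```text
18.75 tau [1.131 0.207 0.004] sd 0.018 F [-0.1  6.2  7.5] j6 0.6635 z [498.57  10.65 170.07]
33.31137657165527
```

```bash
python3 -m handwheel '[[0,0,0,0,0,0.01],[0,0,0,0,0,0.02],[0,0,0,0,0,0.02]]' >/dev/null; python3 -c "
from h import *
feel(5)"
python3 -m handwheel '[[0,0,0,0,0,0.01],[0,0,0,0,0,0.02],[0,0,0,0,0,0.02]]' >/dev/null; python3 -c "
from h import *
feel(5)"
```

```text
19.3 tau [1.123 0.191 0.031] sd 0.036 F [0.5 5.8 7. ] j6 0.6834 z [498.57  10.66 170.04]
19.85 tau [1.119 0.175 0.008] sd 0.027 F [0.4 6.3 6.8] j6 0.7035 z [498.58  10.65 170.05]
```

```bash
cat > g.py <<'E'
from h import *
s=readout.sense();print(round(s["time_s"],2),"tz",np.round(s["wrist_torque"],3),"j6",round(s["joints"][5],4),"z",round(s["eef_pos"][2],2),"tau6",round(s["tau"][5],4),"gf",round(s["grip_force"],1))
E
python3 g.py
python3 -m handwheel '[[0,0,0,0,0,0.01]]' >/dev/null;python3 g.py
python3 -m handwheel '[[0,0,0,0,0,0.01]]' >/dev/null;python3 g.py
python3 -m handwheel '[[0,0,0,0,0,0.0]]' >/dev/null;python3 g.py
python3 -m handwheel '[[0,0,0,0,0,0.0]]' >/dev/null;python3 g.py
python3 -m handwheel '[[0,0,0,0,0,0.01]]' >/dev/null;python3 g.py
python3 -m handwheel '[[0,0,0,0,0,0.01]]' >/dev/null;python3 g.py
python3 -m handwheel '[[0,0,0,0,0,0.0]]' >/dev/null;python3 g.py
python3 -m handwheel '[[0,0,0,0,0,0.0]]' >/dev/null;python3 g.py
```

```text
19.85 tz [ 1.158  0.17  -0.036] j6 0.7035 z 170.05 tau6 0.0343 gf 33.3
19.95 tz [1.114 0.16  0.139] j6 0.7135 z 170.02 tau6 -0.1155 gf 33.3
20.05 tz [1.13  0.15  0.161] j6 0.7237 z 170.01 tau6 -0.0289 gf 33.3
20.15 tz [1.126 0.162 0.073] j6 0.7237 z 170.01 tau6 0.1315 gf 33.3
20.25 tz [ 1.073  0.169 -0.021] j6 0.7234 z 170.01 tau6 0.0549 gf 33.3
20.35 tz [1.183 0.153 0.133] j6 0.7335 z 170.02 tau6 -0.1001 gf 33.3
20.45 tz [1.129 0.196 0.107] j6 0.7437 z 170.01 tau6 -0.0136 gf 33.3
20.55 tz [1.156 0.122 0.066] j6 0.7436 z 170.0 tau6 0.1469 gf 33.2
20.65 tz [1.12  0.115 0.089] j6 0.7434 z 170.03 tau6 0.0702 gf 33.2
```

```bash
for i in 1 2 3; do python3 -m handwheel '[[0,0,0,0,0,0.0]]' >/dev/null;python3 g.py;done
python3 -m handwheel '[[0,0,0,0,0,0.005]]' >/dev/null;python3 g.py
for i in 1 2 3 4; do python3 -m handwheel '[[0,0,0,0,0,0.0]]' >/dev/null;python3 g.py;done
```

```text
20.75 tz [1.095 0.104 0.06 ] j6 0.7434 z 170.01 tau6 0.0648 gf 33.2
20.85 tz [1.111 0.185 0.095] j6 0.7434 z 170.02 tau6 0.0646 gf 33.2
20.95 tz [1.127 0.156 0.092] j6 0.7434 z 170.01 tau6 0.0646 gf 33.2
21.05 tz [1.119 0.175 0.145] j6 0.7484 z 170.01 tau6 0.0222 gf 33.3
21.15 tz [1.12  0.15  0.051] j6 0.7484 z 170.01 tau6 0.118 gf 33.2
21.25 tz [1.162 0.154 0.095] j6 0.7484 z 170.02 tau6 0.0763 gf 33.2
21.35 tz [1.162 0.128 0.05 ] j6 0.7484 z 170.01 tau6 0.0748 gf 33.2
21.45 tz [1.113 0.134 0.064] j6 0.7484 z 170.01 tau6 0.0748 gf 33.2
```

```bash
python3 -m handwheel '[[0,0,0,0,0,0.005],[0,0,0,0,0,0.01],[0,0,0,0,0,0.01],[0,0,0,0,0,0.01]]' >/dev/null;python3 g.py
for i in 1 2 3 4 5; do python3 -m handwheel '[[0,0,0,0,0,0.0]]' >/dev/null;python3 g.py;done
```

```text
21.85 tz [1.123 0.177 0.097] j6 0.7584 z 170.01 tau6 0.0814 gf 33.2
21.95 tz [1.1   0.119 0.062] j6 0.7584 z 170.0 tau6 0.0798 gf 33.2
22.05 tz [1.121 0.11  0.084] j6 0.7583 z 170.01 tau6 0.0799 gf 33.2
22.15 tz [1.166 0.173 0.096] j6 0.7584 z 170.01 tau6 0.0799 gf 33.2
22.25 tz [1.117 0.116 0.044] j6 0.7584 z 170.0 tau6 0.0799 gf 33.2
22.35 tz [1.091 0.15  0.109] j6 0.7584 z 170.01 tau6 0.0799 gf 33.2
```

```bash
python3 -m handwheel '[[0,0,0,0,0,0.01],[0,0,0,0,0,0.02],[0,0,0,0,0,0.03],[0,0,0,0,0,0.04],[0,0,0,0,0,0.05],[0,0,0,0,0,0.05],[0,0,0,0,0,0.05],[0,0,0,0,0,0.05]]' >/dev/null
for i in 1 2 3 4; do python3 -m handwheel '[[0,0,0,0,0,0.0]]' >/dev/null;python3 g.py;done
python3 -m handwheel '[[0,0,0.05,0,0,0.01],[0,0,0.05,0,0,0.02],[0,0,0.1,0,0,0.03],[0,0,0.1,0,0,0.04],[0,0,0.1,0,0,0.04],[0,0,0.1,0,0,0.04],[0,0,0.1,0,0,0.04]]' >/dev/null
for i in 1 2 3 4; do python3 -m handwheel '[[0,0,0,0,0,0.0]]' >/dev/null;python3 g.py;done
```

```text
23.25 tz [1.157 0.117 0.134] j6 0.8083 z 170.0 tau6 0.117 gf 33.2
23.35 tz [1.119 0.07  0.061] j6 0.8083 z 169.98 tau6 0.117 gf 33.2
23.45 tz [1.094 0.129 0.083] j6 0.8083 z 169.96 tau6 0.1171 gf 33.2
23.55 tz [1.173 0.112 0.167] j6 0.8083 z 169.98 tau6 0.117 gf 33.2
24.35 tz [1.187 0.155 0.217] j6 0.8483 z 169.94 tau6 0.1503 gf 33.3
24.45 tz [1.121 0.126 0.132] j6 0.8482 z 169.94 tau6 0.1503 gf 33.3
24.55 tz [1.192 0.113 0.184] j6 0.8483 z 169.93 tau6 0.1503 gf 33.3
24.65 tz [1.125 0.141 0.128] j6 0.8482 z 169.96 tau6 0.1503 gf 33.3
```

```bash
python3 -m handwheel '[[0,0,0.05,0,0,0.01],[0,0,0.05,0,0,0.02],[0,0,0.1,0,0,0.03],[0,0,0.1,0,0,0.04],[0,0,0.1,0,0,0.04],[0,0,0.1,0,0,0.04],[0,0,0.1,0,0,0.04]]' >/dev/null
for i in 1 2 3 4; do python3 -m handwheel '[[0,0,0,0,0,0.0]]' >/dev/null;python3 g.py;done
```

```text
25.45 tz [1.102 0.187 0.16 ] j6 0.8882 z 169.93 tau6 0.1845 gf 33.4
25.55 tz [1.195 0.163 0.155] j6 0.8882 z 169.92 tau6 0.1846 gf 33.4
25.65 tz [1.111 0.196 0.199] j6 0.8882 z 169.93 tau6 0.1846 gf 33.4
25.75 tz [1.13  0.126 0.181] j6 0.8882 z 169.92 tau6 0.1846 gf 33.4
```

Snug at about 0.185 N m on both sensors. Now backing off, watching for where the contact torque vanishes.

```bash
python3 -m handwheel '[[0,0,0,0,0,-0.05],[0,0,0,0,0,-0.1],[0,0,-0.05,0,0,-0.14],[0,0,-0.05,0,0,-0.14],[0,0,-0.05,0,0,-0.14],[0,0,-0.05,0,0,-0.14]]' >/dev/null;python3 g.py
for i in 1 2 3 4 5; do python3 -m handwheel '[[0,0,-0.05,0,0,-0.02],[0,0,-0.05,0,0,-0.04],[0,0,-0.05,0,0,-0.04],[0,0,-0.05,0,0,-0.04],[0,0,-0.05,0,0,-0.04]]' >/dev/null;python3 g.py; done
```

```text
26.35 tz [1.081 0.227 0.164] j6 0.7483 z 170.0 tau6 0.1258 gf 33.5
26.85 tz [1.166 0.259 0.084] j6 0.7083 z 170.02 tau6 0.0961 gf 33.4
27.35 tz [1.177 0.231 0.09 ] j6 0.6683 z 170.05 tau6 0.068 gf 33.4
27.85 tz [ 1.123  0.198 -0.006] j6 0.6284 z 170.09 tau6 0.0426 gf 33.4
28.35 tz [1.115 0.219 0.022] j6 0.5884 z 170.14 tau6 0.0216 gf 33.4
28.85 tz [1.101 0.221 0.006] j6 0.5485 z 170.19 tau6 0.0082 gf 33.4
```

```bash
for i in 1 2 3 4; do python3 -m handwheel '[[0,0,-0.05,0,0,-0.02],[0,0,-0.08,0,0,-0.05],[0,0,-0.08,0,0,-0.05],[0,0,-0.08,0,0,-0.05],[0,0,-0.08,0,0,-0.05]]' >/dev/null;python3 g.py; done
```

```text
29.35 tz [1.152 0.228 0.005] j6 0.4985 z 170.27 tau6 0.0058 gf 33.4
29.85 tz [1.102 0.268 0.043] j6 0.4485 z 170.33 tau6 0.0058 gf 33.4
30.35 tz [ 1.087  0.26  -0.014] j6 0.3985 z 170.41 tau6 0.0058 gf 33.4
30.85 tz [1.035 0.294 0.011] j6 0.3485 z 170.47 tau6 0.0058 gf 33.4
```

```bash
python3 -m handwheel '[[0,0,-0.16,0,0,-0.1],[0,0,-0.32,0,0,-0.2],[0,0,-0.48,0,0,-0.3],[0,0,-0.64,0,0,-0.4],[0,0,-0.8,0,0,-0.5],[0,0,-0.96,0,0,-0.6],[0,0,-1.11,0,0,-0.7],[0,0,-1.11,0,0,-0.7]]' >/dev/null; python3 g.py
python3 -m handwheel '[[0,0,-0.16,0,0,-0.1],[0,0,-0.32,0,0,-0.2],[0,0,-0.48,0,0,-0.3],[0,0,-0.64,0,0,-0.4],[0,0,-0.8,0,0,-0.5],[0,0,-0.96,0,0,-0.6],[0,0,-1.04,0,0,-0.65],[0,0,-1.04,0,0,-0.65]]' >/dev/null; python3 g.py
python3 -m handwheel '[[0,0,0,0,0,0],[0,0,0,0,0,0],[0,0,0,0,0,0],[0,0,0,0,0,0],[0,0,0,0,0,0]]' 0.6; python3 g.py
```

```text
31.65 tz [ 0.902  0.291 -0.021] j6 -0.3543 z 171.59 tau6 -0.8822 gf 33.4
32.45 tz [0.79  0.247 0.012] j6 -1.003 z 172.63 tau6 -0.4666 gf 33.4
time_s: 32.95
eef_pos: [498.1, 9.9, 171.5]
ee_rot: [-0.0, 0.382, 0.924, -0.0]
force: [0.2, 0.4, -0.5]
grip_width: 0.604
grip_force: 0.0
32.95 tz [-0.001 -0.033  0.024] j6 -1.0015 z 171.55 tau6 0.0004 gf 0.0
```

Retreat upward, then swing away to the robot's left so the top camera can see the knob.

```bash
python3 -m handwheel '[[0,0,-15,0,0,0],[0,0,-35,0,0,0],[0,0,-60,0,0,0],[0,0,-85,0,0,0],[0,0,-85,0,0,0]]' >/dev/null
python3 -c "
from h import *
print(go((330,250,256),180))"
```

```text
(array([289.5,  50.4,   2.4]), array([ 0.001,  0.006, -0.785]))
```

```bash
python3 -m handwheel '[[40,7,0,0,0,0],[80,14,0,0,0,0],[120,21,0,0,0,0],[160,28,0,0,0,0],[200,35,0,0,0,0],[240,42,0,0,0,0],[280,49,0,0,0,0],[280,49,0,0,0,0]]' | head -2
python3 - <<'E'
from h import *
p,d=cams.capture("top");P=cloud("top",d,295,230,340,285);z=P[...,2];Q=P[(z>165)&(z<215)]
w,V=np.linalg.eigh(np.cov(Q[:,:2].T));print(len(Q),Q.mean(0),np.degrees(np.arctan2(V[1,1],V[0,1])))
a=cv2.resize(p[225:295,275:355,::-1],None,fx=5,fy=5,interpolation=cv2.INTER_CUBIC)
p,d=cams.capture("scene");b=cv2.resize(p[220:290,290:370,::-1],None,fx=5,fy=5,interpolation=cv2.INTER_CUBIC)
cv2.imwrite("pics/end.png",np.hstack([a,b]))
E
```

```text
time_s: 34.25
eef_pos: [332.1, 245.0, 256.1]
160 [497.71262272   9.37985718 182.86277923] 135.17867821021343
```

View pics/end.png

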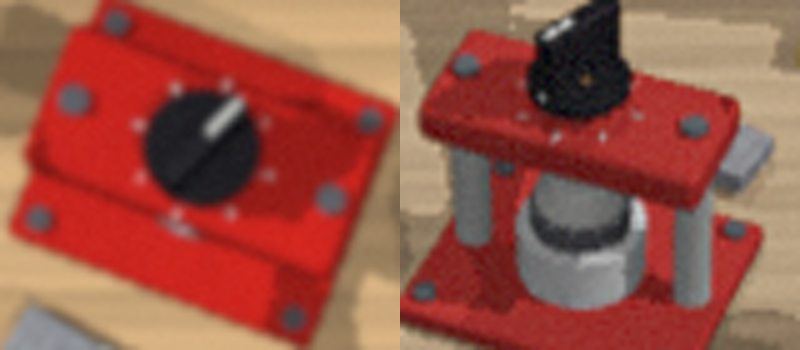

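The white mark (crop 225,115) points 45° clockwise of where it started, matching the wrist's net turn, so the bar did not slip. That leaves the knob about 90° back from first touch, with the gripper clear.

```bash
python3 -c "
from rig import order
print(order.finish_job())"
```

```text
the job is handed in; nothing more can be done
None
```

I handed the job in, and its result wasn't reported: I screwed the red mill's knob in to a snug ~0.19 N m, backed it off about 90° from first touch (about 2.5 mm by the thread pitch, gap not measured directly), released it, and the arm felt no contact with the other things on the table.

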